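# Stow the dry slicer blades

### The job

Take the red and the yellow blade insert off the sprung drying strip, one at a time: pull it up out of its clip by the bar, lay it flat on the green board, let go, then take it by its handle and slide the bar fully home into the guard with the roof of its colour, handle out. Stow one before you pull the next. Leave the blue insert clipped in the strip and do not disturb the bottle, the steel pot or the screwdriver.

Things in the scene. Friction and masses are not known exactly. Their poses are not given: they have to be found in the camera images.
- red_insert: red blade insert, 150 mm long, 120-210 g: red plastic handle 60 long x 28 wide x 24 high, then a toothed steel bar 90 x 18 x 14 high, undersides flush. Origin: underside, centre line, at the shoulder where handle meets bar; it balances within 5 mm of there. +x runs along the bar to its tip (handle x = -60 to 0, bar 0 to 90 mm), z up.
- yellow_insert: yellow blade insert, 150 mm long, 120-210 g: yellow plastic handle 60 long x 28 wide x 24 high, then a toothed steel bar 90 x 18 x 14 high, undersides flush. Origin: underside, centre line, at the shoulder where handle meets bar; it balances within 5 mm of there. +x runs along the bar to its tip (handle x = -60 to 0, bar 0 to 90 mm), z up.
- blue_insert: bystander, stays clipped. blue blade insert, 150 mm long, 120-210 g: blue plastic handle 60 long x 28 wide x 24 high, then a toothed steel bar 90 x 18 x 14 high, undersides flush. Origin: underside, centre line, at the shoulder where handle meets bar; it balances within 5 mm of there. +x runs along the bar to its tip (handle x = -60 to 0, bar 0 to 90 mm), z up.
- strip: grey drying strip fixed to the table, 77 deep (x) x 215 wide (y), up to 54 mm high without its lips; origin at table height near its middle. The bars stick out of its front, to -x. Three pockets at y = -70, 0, 70 mm hold one handle each; cheeks 20 mm high beside it leave no room for fingers and a front plate stops it sliding forwards, so it comes out only upwards.
- strip_pocket (a point): on the floor of the strip's middle pocket, 30 mm above the table, where the clipped insert's origin lies; axes as the strip's. The insert lies level, its +x along the strip's -x; the strip's front face is 6 mm further forward (-x), the bar is free beyond it, 30 mm above the table.
- strip_lips (a point): midway between the middle pocket's two sprung round steel lips, at the height of their tops, 69 mm above the table (the other pockets have the same). They bear on the handle's top edges 12 mm behind the shoulder and hold it with a detent that takes a pull of 8 to 10 N; they spread as it is pulled straight up, and it is clear after 45 mm.
- red_guard: red-roofed white blade guard fixed to the table, 50 mm wide, 56 high: a tunnel 25 wide x 20 high x 96 deep, floor 30 mm above the table, with a sill at floor height standing out 12 mm before the mouth. The bar fits in, the handle does not: its shoulder stops against the mouth. Origin: at table height under the mouth's middle; +x points into the tunnel.
- yellow_guard: yellow-roofed white blade guard fixed to the table, 50 mm wide, 56 high: a tunnel 25 wide x 20 high x 96 deep, floor 30 mm above the table, with a sill at floor height standing out 12 mm before the mouth. The bar fits in, the handle does not: its shoulder stops against the mouth. Origin: at table height under the mouth's middle; +x points into the tunnel.
- red_guard_mouth (a point): centre of the tunnel floor at the mouth of the red guard, 30 mm above the table; the red insert's origin comes here when home. Axes as the guard's.
- yellow_guard_mouth (a point): the same point of the yellow guard
- board: green plastic board fixed on the table, 180 (x) x 200 (y) x 6 mm thick; origin under its middle
- board_mid (a point): middle of the board's top face, 6 mm above the table
- bottle: bystander: black closed bottle, 50 mm across, 130 high, standing; origin under its middle
- jug: bystander: tall open steel pot, 90 mm across (more over its handles), 135 high; origin under its middle
- screwdriver: bystander: red-handled screwdriver about 200 mm long lying on the table; origin near its middle
Not all that is in view belongs to the job. What is shaped like the red_insert but purple is not meant.

How it is judged:
By the outcome, as a careful person would: the job done as asked, in the order asked, and still so for the second after the job is handed in, with the robot touching nothing.
It also fails if it takes over 70 s, if anything falls off the work surface, if the arm or the gripper's body presses on something with over 40 N, if the wrist force passes 120 N, or if a joint passes its speed limit or range.

### The arm

A 6-joint arm with a two-finger parallel gripper is mounted at the origin on the work surface. World frame = base frame: x ahead of the robot, y to its left, z up, the work surface at z = 0. Lengths are in mm, angles in degrees, forces in N, time in s.
With the tool pointing down it reaches from about 300 to 850 mm from the base axis. Payload 4.2 kg.
Tool frame: the origin (TCP) lies between the finger pads; the fingertips stand ahead of it and the grasp point (between the pads) lies 3 mm ahead of it (nose_length is the z of the fingertips in the tool frame, in mm); z points along the fingers, y is the line along which they close (so a half turn about z gives the same grasp; the last joint's range is limited). The gripper opens to 91 mm and grips with 3 to 60 N. Pads are 32 mm wide; open, the fingers measure 118 mm over their backs; the gripper's body (76 mm by 178 mm) begins 60 mm behind the grasp point.
Start: joints at [-68.698, 18.312, 89.639, -0, 72.044, -1.146], TCP at [219.569, -531.442, 235.976] pointing down, gripper open.
Joint ranges: [-177.97, 177.97], [-48.28, 115.42], [12.27, 149.76], [-77.06, 257.06], [2.81, 150.46], [-146.56, 146.56]. Speed limits (degrees/s): [147.25, 147.25, 180, 180, 180, 180].

### API

Orientations are given as [roll, pitch, yaw] about the fixed x, y, z axes, in that order (R = Rz(yaw) Ry(pitch) Rx(roll)).
In Python, from workcell import state, grab_frame, camera_params, job_done, nose_length gives the robot as it stands.
- The arm moves only by the tool step_arm, never from a script. Its argument "plan" is a list that holds one entry, the list of rows, each a list of 5 numbers: the shift along the tool's x, y, z in cm, then the turn about the tool's z in rad, then the opening, from 0 (shut) to 1 (fully open). In form: [[[x, y, z, turn, gripper], ...]]. A call has 1 to 20 rows; each row is the pose to reach, as a shift and turn from the pose commanded when the call began, along the tool's axes at that moment; what a row does not reach only later rows make up. A row lasts 1/8 s, in which the tool goes at most 62.5 mm and 10.7 degrees, less where a joint would pass 70% of its speed; a pose out of reach is approached as far as the arm can. A call with a gripper value outside its range is refused whole. The fingers move at their own pace and stop on an object; "newtons" is the grip in N (left out, the last holds). Time passes only in rows, so rows that repeat a pose let the fingers close. It gives the time, the measured TCP pose, the force, the opening and the grip force at its end, in the units of the state.
- state(): the state, without advancing time (a new reading comes with each control period).
- grab_frame(name): name is "scene" or "top"; returns the picture (420x560x3 uint8, blue, green, red); there is no depth.
- camera_params(name): a dict with "camera_matrix" (3x3 intrinsics, pixels), "R" (3x3) and "t" (3): a world point X has camera coordinates R X + t. Camera axes: x right, y down, z forward; pixel columns grow to the right and rows downward; lengths in mm; the calibration is good to about 2 mm. A picture is of the moment at which its call begins. camera_params takes no time and is no camera call.
- job_done(): hands the job in; it is judged then, once.
The state is a dict: "time_s": time; "qpos": joint angles; "qvel": joint speeds; "effort": joint torques, N m; "ee_pos": TCP position; "ee_rot": TCP orientation; "force": force on the tool from outside, world axes, zero at the start; "torque": the same for the moment, N m; "gripper_width": finger opening in mm; "gripper_force": force on a finger pad.
Only numpy, scipy, OpenCV 4.12 (cv2) and the standard library are available. Lean on these libraries where they do the work, as an engineer would, in place of code of your own. Each camera call takes 0.05 s, during which the arm holds its last target. There are 200 camera calls.

## Working session

There is one attempt and no reset: what is moved stays moved. The work goes in short steps, Python scripts to look and compute and a tool call to move; the robot and the scene stay as the last step left them, time stands still between calls to the robot, and variables do not carry over. Pictures are saved under pics/ and viewed, at most 13 in all, crops included, and the job is handed in when it is done.

Besides the shell and the picture viewer there is one more tool, called after "Emit:" as a command line: name --argument value ..., lists and objects as JSON in quotes. step_arm: Moves the arm, as the interface text tells. Its arguments: {"type":"object","properties":{"plan":{"type":"array","items":{"type":"array","items":{"type":"array","items":{"type":"number"}}}},"newtons":{"type":"number"}},"required":["plan"]}

```bash
mkdir -p pics; ls
python3 - <<'E'
from workcell import *
import cv2,numpy as np
print(state()); print(nose_length() if callable(nose_length) else nose_length)
for n in("scene","top"):
    p=camera_params(n); print(n,{k:np.round(v,3).tolist() for k,v in p.items()})
    cv2.imwrite(f"pics/{n}0.png",grab_frame(n))
E
```

```text
pics
{'time_s': 0.0, 'qpos': array([-6.86969356e+01,  1.83530172e+01,  8.97057467e+01, -1.53939561e-03,
        7.20436557e+01, -1.14753829e+00]), 'qvel': array([-0.02667118,  0.02047082, -0.00621822, -0.052457  ,  0.00816247,
        0.00384479]), 'effort': array([ 8.92149146e-04, -4.12455654e+01, -2.31969452e+01,  7.25299213e-02,
        4.55789943e-02, -1.59571737e-04]), 'ee_pos': array([ 219.39643005, -531.00170735,  235.11091744]), 'ee_rot': array([-1.79897572e+02, -5.87884123e-04,  2.24510781e+01]), 'force': array([-0.3553812 ,  0.58569981, -0.56556832]), 'torque': array([-0.01303679,  0.03518178, -0.06834646]), 'gripper_force': 0.0, 'gripper_width': 91.37370122821208}
22.0
scene {'camera_matrix': [[433.164, 0.0, 285.928], [0.0, 433.164, 211.135], [0.0, 0.0, 1.0]], 'R': [[0.867, 0.498, 0.016], [0.33, -0.55, -0.767], [-0.373, 0.671, -0.641]], 't': [-470.458, -121.17, 1186.941]}
top {'camera_matrix': [[505.431, 0.0, 282.82], [0.0, 505.431, 206.621], [0.0, 0.0, 1.0]], 'R': [[0.026, -1.0, 0.005], [-0.993, -0.026, -0.115], [0.115, -0.002, -0.993]], 't': [24.889, 531.657, 1296.344]}
```

View pics/scene0.png

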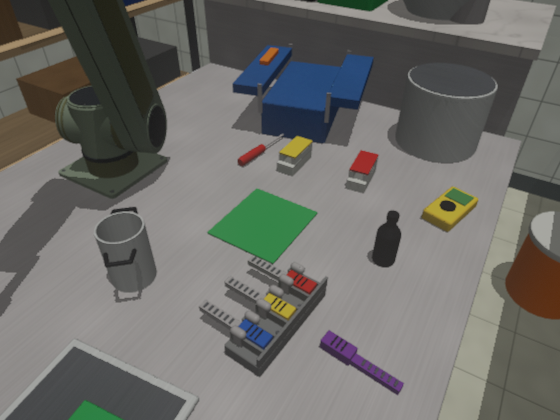

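View pics/top0.png

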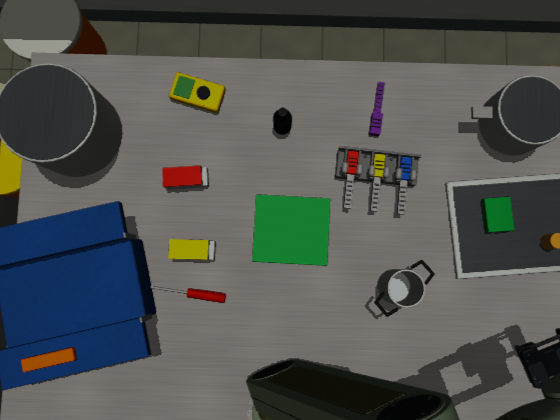

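The top view shows the strip at about (377,165), with red (352,160), yellow (379,165) and blue (406,168) and the bars pointing down the image. The board is at (291,230). The red guard is at (185,177) and the yellow guard at (190,250), both with mouths to the right.

Red look-alikes:
- **Red insert:** (352,160), chosen because it is clipped and has a toothed bar.
- **Red guard:** (185,177).
- **Screwdriver:** (206,295).
- **Purple insert:** (377,110).

Yellow look-alikes:
- **Yellow insert:** (379,165), chosen.
- **Yellow guard:** (190,250).
- **Yellow gadget:** (197,92).

A close crop will check both choices.

```bash
cat > h.py <<'E'
from workcell import *
import cv2,numpy as np
def px2w(n,u,v,z):
    p=camera_params(n);K,R,t=[np.array(p[k]) for k in("camera_matrix","R","t")]
    d=R.T@np.linalg.solve(K,[u,v,1]);c=-R.T@t
    return c+d*(z-c[2])/d[2]
def w2px(n,X):
    p=camera_params(n);K,R,t=[np.array(p[k]) for k in("camera_matrix","R","t")]
    q=K@(R@np.array(X,float)+t);return q[:2]/q[2]
def blob(n,img,box,h,smin=100,vmin=60):
    x0,y0,x1,y1=box;H=cv2.cvtColor(img[y0:y1,x0:x1],cv2.COLOR_BGR2HSV).astype(int)
    m=((abs((H[...,0]-h+90)%180-90)<10)&(H[...,1]>smin)&(H[...,2]>vmin)).astype(np.uint8)
    k,l,s,c=cv2.connectedComponentsWithStats(m);i=1+s[1:,4].argmax()
    pts=np.argwhere(l==i)[:,::-1]+[x0,y0]
    return pts.mean(0),len(pts),cv2.minAreaRect(pts.astype(np.float32))
E
python3 - <<'E'
from h import *
a=cv2.imread("pics/top0.png")
c1=cv2.resize(a[140:220,325:425],None,fx=5,fy=5,interpolation=cv2.INTER_CUBIC)
c2=cv2.resize(a[155:275,155:225],None,fx=4,fy=4,interpolation=cv2.INTER_CUBIC)
o=np.zeros((480,780,3),np.uint8);o[:400,:500]=c1;o[:,500:]=c2
cv2.imwrite("pics/crop.png",o)
for nm,box,h,z in[("red ins",(335,140,365,180),0,52),("yel ins",(365,145,392,182),27,52),("blue ins",(393,145,420,185),112,52),("red guard",(155,160,215,195),0,56),("yel guard",(160,230,215,265),27,56),("board",(245,185,340,275),60,6)]:
    c,n,r=blob("top",a,box,h); print(nm,c.round(1),n,np.round(px2w("top",*c,z),1),[np.round(px2w("top",*q,z)[:2],0).tolist() for q in cv2.boxPoints(r)],round(r[2],1))
E
```

```text
red ins [352.2 161.4] 216 [ 651.9 -139.4   52. ] [[679.0, -125.0], [680.0, -154.0], [622.0, -155.0], [621.0, -126.0]] 90.0
yel ins [379.  164.5] 227 [ 645.6 -209.5   52. ] [[615.0, -194.0], [675.0, -196.0], [674.0, -226.0], [614.0, -223.0]] 2.7
blue ins [405.9 167.2] 197 [ 640.3 -279.6   52. ] [[667.0, -264.0], [668.0, -293.0], [609.0, -293.0], [609.0, -264.0]] 90.0
red guard [181.6 175.7] 768 [601.6 303.1  56. ] [[622.0, 357.0], [632.0, 255.0], [581.0, 249.0], [571.0, 351.0]] 86.2
yel guard [188.2 249. ] 813 [412.7 277.   56. ] [[437.0, 330.0], [440.0, 228.0], [389.0, 225.0], [386.0, 327.0]] 90.0
board [291.1 229.7] 5039 [472.5  15.1   6. ] [[387.0, 117.0], [566.0, 113.0], [560.0, -89.0], [381.0, -81.0]] 3.2
```

View pics/crop.png

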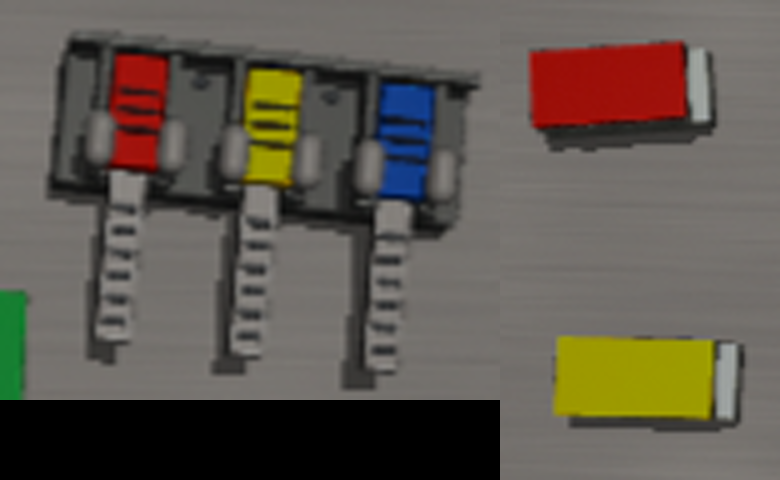

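The crop confirms the toothed-bar inserts: red at the left, yellow in the middle and blue at the right. Their bars lean slightly to +y. The guard sills are at the right ends. Next I refine the yaws and cross-check against the scene camera.

Run:
```python
from h import *
T=cv2.imread("pics/top0.png");S=cv2.imread("pics/scene0.png")
def m(n,img,box,h,z,dil):
    x0,y0,x1,y1=box
    big=cv2.resize(img[y0:y1,x0:x1],None,fx=8,fy=8,interpolation=cv2.INTER_CUBIC)
    H=cv2.cvtColor(big,cv2.COLOR_BGR2HSV).astype(int)
    k=((abs((H[...,0]-h+90)%180-90)<10)&(H[...,1]>130)&(H[...,2]>(140 if dil else 70))).astype(np.uint8)
    l=cv2.connectedComponentsWithStats(k)
    i=1+l[2][1:,4].argmax();p=np.argwhere(l[1]==i)[:,::-1][::7]
    P=np.array([px2w(n,(u+.5)/8-.5+x0,(v+.5)/8-.5+y0,z)[:2] for u,v in p])
    r=cv2.minAreaRect(P.astype(np.float32));c=P.mean(0)
    e=np.linalg.svd(P-c,full_matrices=False)[2][0]
    return c.round(1),np.round(r[0],1),np.round(r[1],1),round(np.degrees(np.arctan2(e[1],e[0]))%180,1),round(r[2],1)
for nm,b,h,z in[("redG",(155,160,215,195),0,56),("yelG",(160,230,215,265),27,56),("board",(245,185,340,275),60,6),("redI",(335,140,365,180),0,54),("yelI",(365,145,392,182),27,54)]:
    print("top",nm,*m("top",T,b,h,z,0))
for nm,b,h,z in[("redG",(340,140,390,195),0,56),("yelG",(270,130,320,180),27,56),("redI",(280,260,325,300),0,54),("yelI",(255,285,300,325),27,54)]:
    print("scene",nm,*m("scene",S,b,h,z,1))
print([px2w("top",325+u/5,140+v/5,44).round(0)[:2] for u,v in[(113,340),(245,355),(127,175)]])
for nm,u,v in [("bottle",282,130),("potR",402,290)]: print(nm,px2w("top",u,v,0).round(0))
```

```text
Traceback (most recent call last):
  File "h.py", line 4, in px2w
    p=camera_params(n);K,R,t=[np.array(p[k]) for k in("camera_matrix","R","t")]
ValueError: time passes only in moves, steps and waits
```

```bash
sed -i 's/^import cv2.*/&\nimport functools\ncamera_params=functools.lru_cache(None)(camera_params)/' h.py
cat > m.py <<'E'
from h import *
def m(n,img,box,h,z,vmin=70):
    x0,y0,x1,y1=box
    big=cv2.resize(img[y0:y1,x0:x1],None,fx=8,fy=8,interpolation=cv2.INTER_CUBIC)
    H=cv2.cvtColor(big,cv2.COLOR_BGR2HSV).astype(int)
    k=((abs((H[...,0]-h+90)%180-90)<10)&(H[...,1]>130)&(H[...,2]>vmin)).astype(np.uint8)
    l=cv2.connectedComponentsWithStats(k)
    i=1+l[2][1:,4].argmax();p=np.argwhere(l[1]==i)[:,::-1][::7]
    P=np.array([px2w(n,(u+.5)/8-.5+x0,(v+.5)/8-.5+y0,z)[:2] for u,v in p])
    r=cv2.minAreaRect(P.astype(np.float32));c=P.mean(0)
    e=np.linalg.svd(P-c,full_matrices=False)[2][0]
    return c.round(1),np.round(r[0],1),np.round(r[1],1),round(np.degrees(np.arctan2(e[1],e[0]))%180,1),round(r[2],1)
E
python3 - <<'E'
from m import *
T=cv2.imread("pics/top0.png");S=cv2.imread("pics/scene0.png")
for nm,b,h,z in[("redG",(155,160,215,195),0,56),("yelG",(160,230,215,265),27,56),("board",(245,185,340,275),60,6),("redI",(335,140,365,180),0,54),("yelI",(365,145,392,182),27,54)]:
    print("top",nm,*m("top",T,b,h,z))
for nm,b,h,z in[("redG",(340,140,390,195),0,56),("yelG",(270,130,320,180),27,56),("redI",(280,260,325,300),0,54),("yelI",(255,285,300,325),27,54)]:
    print("scene",nm,*m("scene",S,b,h,z,140))
print([px2w("top",325+u/5,140+v/5,44).round(0)[:2] for u,v in[(113,340),(245,355),(127,175)]])
for nm,u,v in [("bottle",282,130),("potR",402,290)]: print(nm,px2w("top",u,v,0).round(0))
E
```

```text
top redG [601.5 303.2] [601.4 303. ] [ 51.3 101.2] 95.5 5.5
top yelG [412.8 277.1] [412.9 276.9] [101.6  51.6] 90.0 89.8
top board [472.7  15. ] [473.3  14.9] [198.9 179.4] 88.7 88.4
top redI [ 661.9 -139.6] [ 661.2 -139.1] [30.  39.2] 176.4 84.7
top yelI [ 656.2 -209.4] [ 655.1 -208.7] [30.4 39.5] 2.2 85.8
scene redG [603.4 299.1] [603.2 300.3] [48.2 98. ] 95.7 5.4
scene yelG [415.3 272.8] [414.8 273.8] [99.2 49.9] 90.2 89.8
scene redI [ 672.1 -142.8] [ 671.8 -142.6] [25.6 17.8] 82.6 83.9
scene yelI [ 658.2 -212.3] [ 656.3 -211.6] [27.3 38.6] 176.5 85.5
[array([ 530., -130.]), array([ 524., -198.]), array([ 617., -136.])]
bottle [745.  46.   0.]
potR [ 321. -282.    0.]
```

```bash
cat > go.py <<'E'
from workcell import state
import numpy as np,sys
def go(x,y,z,yaw):
    s=state();p=s["ee_pos"];psi=s["ee_rot"][2];a=np.radians(psi);d=np.array([x,y,z])-p
    print(np.round([(d[0]*np.cos(a)+d[1]*np.sin(a))/10,(d[0]*np.sin(a)-d[1]*np.cos(a))/10,-d[2]/10,-np.radians((yaw-psi+180)%360-180)],3),"F",s["force"].round(1),"w",round(s["gripper_width"],1),"t",round(s["time_s"],2))
if __name__=="__main__":go(*map(float,sys.argv[1:]))
E
python3 go.py 596 -135 200 175.2
```

```text
[ 49.928 -22.221   3.519  -2.666] F [0.3 0.1 0.1] w 91.1 t 0.1
```

Emit:
step_arm --plan '[[[6, -2.7, 0, -0.18, 0.5], [12, -5.4, 0, -0.36, 0.5], [18, -8.1, 0, -0.54, 0.5], [24, -10.8, 0, -0.72, 0.5], [30, -13.4, 0, -0.9, 0.5], [36, -16, 0, -1.08, 0.5], [42, -18.7, 0, -1.26, 0.5], [47, -21, 0, -1.44, 0.5], [49.93, -22.22, 0, -1.62, 0.5], [49.93, -22.22, 1, -1.8, 0.5], [49.93, -22.22, 2, -1.98, 0.5], [49.93, -22.22, 3.5, -2.16, 0.5], [49.93, -22.22, 5, -2.34, 0.5], [49.93, -22.22, 7, -2.52, 0.5], [49.93, -22.22, 9, -2.666, 0.5], [49.93, -22.22, 9, -2.666, 0.5], [49.93, -22.22, 9, -2.666, 0.5], [49.93, -22.22, 9, -2.666, 0.5]]]'

```text
time_s: 2.35
ee_pos: [596.7, -135.6, 147.0]
ee_rot: [-180.0, 0.1, 175.1]
force: [-0.4, -0.0, 0.3]
gripper_width: 45.6
gripper_force: 0.0
```

```bash
python3 - <<'E'
from h import *
s=grab_frame("scene");t=grab_frame("top")
o=np.zeros((560,800,3),np.uint8)
o[:,:400]=cv2.resize(s[210:350,230:330],None,fx=4,fy=4,interpolation=3)
o[:440,400:800]=cv2.resize(t[130:240,325:425],None,fx=4,fy=4,interpolation=3)
cv2.imwrite("pics/c2.png",o)
E
python3 go.py 596.5 -135 53 175.2
```

```text
[ 1.100e-02  5.200e-02  9.379e+00 -1.000e-03] F [-0.1  0.5  0. ] w 45.5 t 2.45
```

View pics/c2.png

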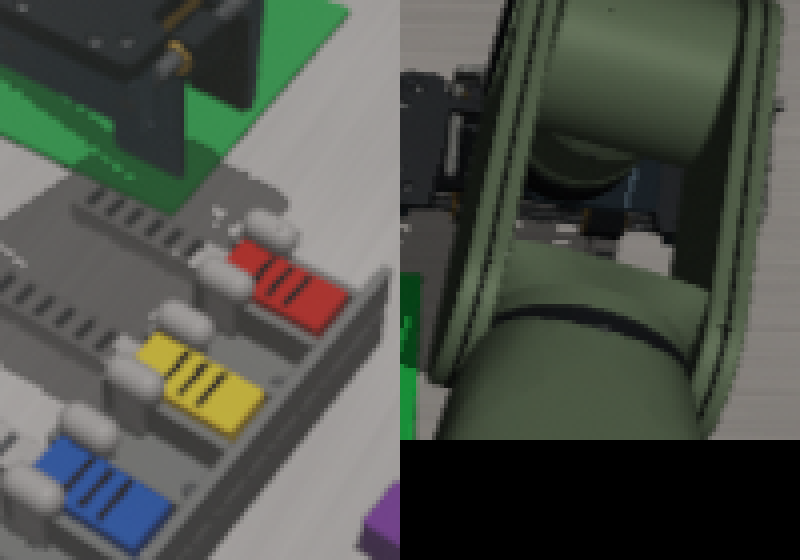

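The gripper is above the red bar (left panel, bar about (150,225), fingers either side), so I descend and close gently.

Emit:
step_arm --plan '[[[0.01, 0.05, 3, 0, 0.5], [0.01, 0.05, 6, 0, 0.5], [0.01, 0.05, 8, 0, 0.5], [0.01, 0.05, 9.1, 0, 0.5], [0.01, 0.05, 9.4, 0, 0.5], [0.01, 0.05, 9.4, 0, 0.1], [0.01, 0.05, 9.4, 0, 0.1], [0.01, 0.05, 9.4, 0, 0.1], [0.01, 0.05, 9.4, 0, 0.1]]]' --newtons 5

```text
time_s: 3.58
ee_pos: [596.5, -135.0, 52.5]
ee_rot: [-180.0, 0.1, 175.2]
force: [-0.1, -0.5, 3.0]
gripper_width: 17.9
gripper_force: 5.0
```

Emit:
step_arm --plan '[[[0, 0, 0, 0, 0], [0, 0, 0, 0, 0], [0, 0, 0, 0, 0], [0, 0, -0.3, 0, 0], [0, 0, -0.6, 0, 0], [0, 0, -1, 0, 0], [0, 0, -1.5, 0, 0], [0, 0, -2, 0, 0], [0, 0, -2.6, 0, 0], [0, 0, -3.3, 0, 0], [0, 0, -4.2, 0, 0], [0, 0, -5.5, 0, 0], [0, 0, -7.5, 0, 0], [0, 0, -9.5, 0, 0], [0, 0, -9.5, 0, 0]]]' --newtons 60

```text
time_s: 5.45
ee_pos: [597.5, -135.3, 149.6]
ee_rot: [-179.9, 0.3, 175.2]
force: [0.5, 0.8, -2.2]
gripper_width: 17.7
gripper_force: 60.0
```

```bash
python3 go.py 473 25 90 90
python3 - <<'E'
from h import *
s=grab_frame("scene")
cv2.imwrite("pics/c3.png",cv2.resize(s[140:360,180:400],None,fx=2.7,fy=2.7,interpolation=3))
E
```

```text
[13.751 14.928  5.957  1.487] F [ 0.5  0.8 -2.2] w 17.7 t 5.45
```

View pics/c3.png

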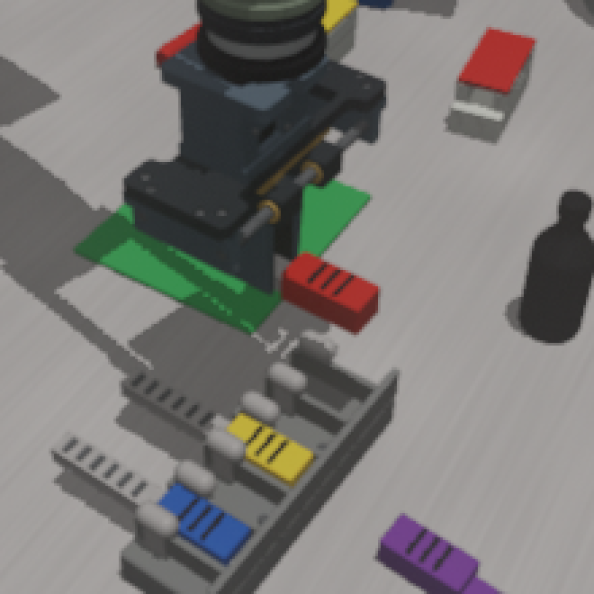

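The red insert is out and held about level, with its handle at (330,290). Yellow and blue are still clipped. Next it goes to the board.

Emit:
step_arm --plan '[[[3, 3.2, 0, 0.18, 0], [6, 6.4, 1, 0.36, 0], [9, 9.6, 2, 0.54, 0], [12, 12.8, 3, 0.72, 0], [13.75, 14.93, 4, 0.9, 0], [13.75, 14.93, 5, 1.08, 0], [13.75, 14.93, 5.96, 1.26, 0], [13.75, 14.93, 7, 1.44, 0], [13.75, 14.93, 8, 1.487, 0], [13.75, 14.93, 9, 1.487, 0], [13.75, 14.93, 9, 1.487, 0]]]'

```text
time_s: 6.88
ee_pos: [470.8, 25.3, 56.0]
ee_rot: [-179.9, 0.0, 90.0]
force: [-0.7, 0.1, -1.7]
gripper_width: 17.7
gripper_force: 60.0
```

```bash
python3 go.py 473 25 30 90
```

```text
[-3.300e-02  2.240e-01  2.598e+00  1.000e-03] F [-0.7  0.1 -1.7] w 17.7 t 6.88
```

Emit:
step_arm --plan '[[[0, 0, 1.2, 0, 0], [0, 0, 2, 0, 0], [0, 0, 2.4, 0, 0], [0, 0, 2.65, 0, 0], [0, 0, 2.7, 0, 0]]]'

```text
time_s: 7.5
ee_pos: [471.6, 25.3, 29.9]
ee_rot: [180.0, 0.0, 90.0]
force: [-0.0, 0.1, -1.0]
gripper_width: 17.8
gripper_force: 60.0
```

Emit:
step_arm --plan '[[[0, 0, 0.05, 0, 0], [0, 0, 0.1, 0, 0], [0, 0, 0.1, 0, 0], [0, 0, 0.1, 0, 0.5], [0, 0, 0.1, 0, 0.5], [0, 0, 0.1, 0, 0.5], [0, 0, 0.1, 0, 0.5], [0, 0, -3, 0, 0.6], [0, 0, -5, 0, 0.6], [-2.5, 0, -5, 0, 0.6], [-5.5, 0, -5, 0, 0.6], [-5.5, 0, -5, 0, 0.6], [-5.5, 0, -5, 0, 0.6]]]'

```text
time_s: 9.12
ee_pos: [471.5, -29.3, 79.9]
ee_rot: [-180.0, -0.0, 90.0]
force: [0.1, 1.1, -0.7]
gripper_width: 55.1
gripper_force: 0.0
```

Run:
```python
from h import *
s=grab_frame("scene");t=grab_frame("top")
o=np.zeros((560,800,3),np.uint8)
o[:,:400]=cv2.resize(s[160:300,200:300],None,fx=4,fy=4,interpolation=3)
o[:440,400:800]=cv2.resize(t[180:290,240:340],None,fx=4,fy=4,interpolation=3)
cv2.imwrite("pics/c4.png",o)
```

```text
(no output)
```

View pics/c4.png

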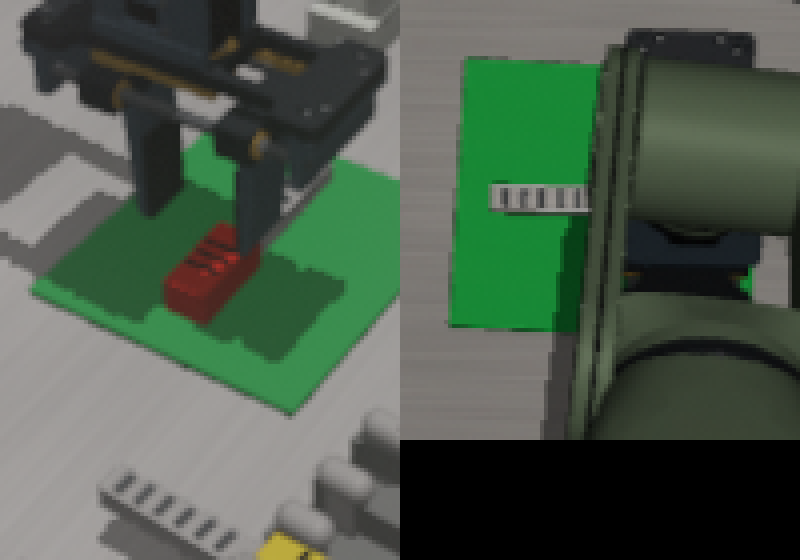

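The red insert lies flat on the board, handle at (210,270) below the fingers and bar tip at (490,199). I lower over the handle and grip it.

```bash
python3 -c "
from h import *
print(px2w('top',262.5,229.75,20).round(1))"
```

```text
[469.4  90.6  20. ]
```

Emit:
step_arm --plan '[[[0, 0, 2.5, 0, 0.6], [0, 0, 4, 0, 0.6], [0, 0, 4.8, 0, 0.6], [0, 0, 5, 0, 0.6], [0, 0, 5, 0, 0.15], [0, 0, 5, 0, 0.15], [0, 0, 5, 0, 0.15], [0, 0, 5, 0, 0.15], [0, 0, 5, 0, 0.15], [0, 0, 4, 0, 0.15], [0, 0, 1.5, 0, 0.15], [0, 0, 0, 0, 0.15], [0, 0, 0, 0, 0.15]]]' --newtons 30

```text
time_s: 10.85
ee_pos: [472.3, -29.7, 81.0]
ee_rot: [179.9, 0.0, 90.0]
force: [-0.2, -1.0, -3.2]
gripper_width: 27.6
gripper_force: 30.0
```

```bash
python3 go.py 621.6 112.6 120 95.5;  python3 -c "
from h import *
print(px2w('scene',385,258,0).round(0),px2w('scene',392,213,130).round(0))"
```

```text
[14.235 14.93  -3.9   -0.096] F [-0.2 -1.  -3.2] w 27.6 t 10.85
[760.  52.   0.] [755.  45. 130.]
```

Emit:
step_arm --plan '[[[2, 2, -3, -0.05, 0.15], [6, 6, -3.9, -0.096, 0.15], [10, 10.2, -3.9, -0.096, 0.15], [13, 13.5, -3.9, -0.096, 0.15], [14.23, 14.93, -3.9, -0.096, 0.15], [14.23, 14.93, -1.5, -0.096, 0.15], [14.23, 14.93, 1, -0.096, 0.15], [14.23, 14.93, 2, -0.096, 0.15], [14.23, 14.93, 2.4, -0.096, 0.15], [14.23, 14.93, 2.4, -0.096, 0.15], [14.23, 14.93, 2.4, -0.096, 0.15]]]' --newtons 45

```text
time_s: 12.22
ee_pos: [621.5, 112.7, 56.9]
ee_rot: [179.9, -0.0, 95.5]
force: [-0.5, -0.3, -1.2]
gripper_width: 27.8
gripper_force: 45.0
```

```bash
python3 go.py 621.6 112.6 56.5 95.5;  python3 - <<'E'
from h import *
s=grab_frame("scene");t=grab_frame("top")
o=np.zeros((560,800,3),np.uint8)
o[:480,:400]=cv2.resize(s[120:240,320:420],None,fx=4,fy=4,interpolation=3)
o[:360,400:800]=cv2.resize(t[150:222,160:240],None,fx=5,fy=5,interpolation=3)
cv2.imwrite("pics/c5.png",o)
E
```

```text
[-0.012  0.007  0.037 -0.   ] F [-0.5 -0.3 -1.2] w 27.8 t 12.22
```

View pics/c5.png

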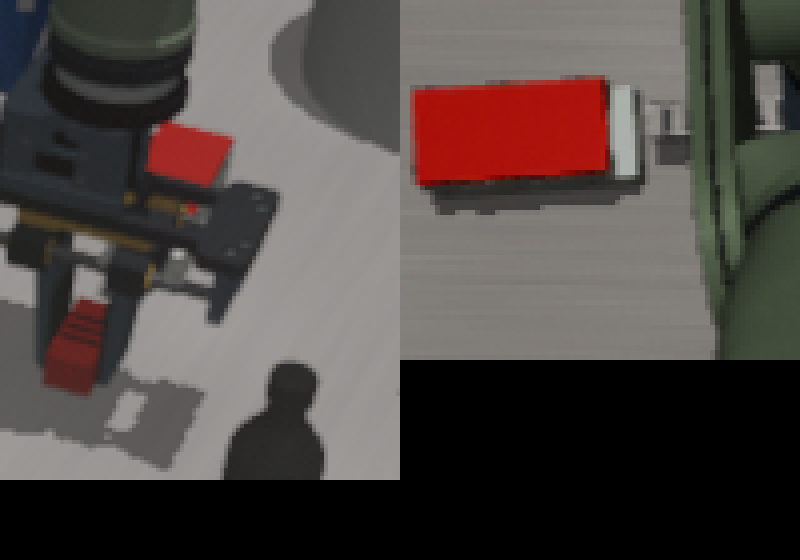

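Run:
```python
from h import *
P=lambda u,v,z:px2w('top',160+(u-400)/5-.4,150+v/5-.4,z)[:2]
a,b=P(412,137.5,56),P(605,124.5,56);c=P(667,118.5,46.5)
d=(b-a)/np.linalg.norm(b-a);r=c-b
print(a,b,c,d,"along",r@d,"lateral",r[0]*d[1]-r[1]*d[0]," sill",P(625,131,30))
s=P(625,131,30)-b;print(s[0]*d[1]-s[1]*d[0])
t=np.array([621.5,112.7]);print("tool line at mouth x",t+138*np.array([-.0958,.9954]))
```

```text
[596.59046715 353.51704303] [606.07525992 253.98136595] [611.79326358 223.33016628] [ 0.09486068 -0.99549056] along 31.055393574028766 lateral -2.7846251210583355  sill [607.46878416 247.53709144]
-0.7759319793709116
tool line at mouth x [608.2796 250.0652]
```

The bar tip (667,118) lies about 2 mm to +x of the guard axis (roof edge midpoints (412,137) and (605,124)). I correct that and start the insertion.

Emit:
step_arm --plan '[[[0, -0.22, 0.04, 0, 0.15], [0, -0.22, 0.04, 0, 0.15], [1, -0.22, 0.04, 0, 0.15], [2, -0.22, 0.04, 0, 0.15], [3, -0.22, 0.04, 0, 0.15], [4, -0.22, 0.04, 0, 0.15], [4.5, -0.22, 0.04, 0, 0.15], [4.5, -0.22, 0.04, 0, 0.15]]]'

```text
time_s: 13.32
ee_pos: [614.3, 157.7, 55.5]
ee_rot: [-180.0, 0.0, 95.5]
force: [-0.2, -0.0, -1.3]
gripper_width: 27.9
gripper_force: 45.0
```

Emit:
step_arm --plan '[[[1.2, 0, 0, 0, 0.15], [2.4, 0, 0, 0, 0.15], [3.6, 0, 0, 0, 0.15], [4.6, 0, 0, 0, 0.15], [5.2, 0, 0, 0, 0.15], [5.6, 0, 0, 0, 0.15], [5.8, 0, 0, 0, 0.15], [5.8, 0, 0, 0, 0.15]]]'

```text
time_s: 14.32
ee_pos: [608.8, 214.9, 55.5]
ee_rot: [-180.0, 0.0, 95.5]
force: [-0.1, -0.6, -1.8]
gripper_width: 27.8
gripper_force: 45.0
```

Emit:
step_arm --plan '[[[0.2, 0, 0, 0, 0.15], [0.4, 0, 0, 0, 0.15], [0.6, 0, 0, 0, 0.15], [0.7, 0, 0, 0, 0.15], [0.7, 0, 0, 0, 0.15]]]'

```text
time_s: 14.95
ee_pos: [608.2, 222.0, 55.5]
ee_rot: [180.0, 0.0, 95.5]
force: [0.4, -0.8, -1.3]
gripper_width: 27.8
gripper_force: 45.0
```

Emit:
step_arm --plan '[[[0.2, 0, 0, 0, 0.15], [0.4, 0, 0, 0, 0.15], [0.6, 0, 0, 0, 0.15], [0.6, 0, 0, 0, 0.15]]]'

```text
time_s: 15.45
ee_pos: [608.1, 222.5, 55.7]
ee_rot: [-180.0, 0.5, 95.6]
force: [1.8, -16.2, 2.1]
gripper_width: 27.6
gripper_force: 45.0
```

The shoulder stops against the mouth with a 16 N push. I ease off, lower onto the floor and let go.

Emit:
step_arm --plan '[[[-0.4, 0, 0.06, 0, 0.15], [-0.4, 0, 0.13, 0, 0.15], [-0.3, 0, 0.13, 0, 0.15], [-0.3, 0, 0.13, 0, 0.15]]]'

```text
time_s: 15.95
ee_pos: [608.3, 222.4, 54.6]
ee_rot: [180.0, 0.3, 95.5]
force: [2.2, -10.1, 1.2]
gripper_width: 27.4
gripper_force: 45.0
```

Emit:
step_arm --plan '[[[0, 0, 0, 0, 0.5], [0, 0, 0, 0, 0.5], [0, 0, 0, 0, 0.5], [0, 0, 0, 0, 0.5], [0, 0, -2, 0, 0.5], [0, 0, -5, 0, 0.5], [0, 0, -9, 0, 0.5], [-5, 0, -9, 0, 0.5], [-11, 0, -9, 0, 0.5], [-17, 0, -9, 0, 0.5], [-20, 0, -9, 0, 0.5], [-20, 0, -9, 0, 0.5]]]'

```text
time_s: 17.45
ee_pos: [627.2, 23.9, 144.3]
ee_rot: [180.0, 0.0, 95.3]
force: [-0.4, 0.4, -0.6]
gripper_width: 45.3
gripper_force: 0.0
```

```bash
python3 go.py 590 -203 145 175.2;  python3 - <<'E'
from h import *
s=grab_frame("scene");t=grab_frame("top")
cv2.imwrite("pics/raw6s.png",s)
o=np.zeros((560,800,3),np.uint8)
o[:480,:400]=cv2.resize(s[120:240,320:420],None,fx=4,fy=4,interpolation=3)
o[:400,400:800]=cv2.resize(t[150:230,160:240],None,fx=5,fy=5,interpolation=3)
cv2.imwrite("pics/c6.png",o)
E
```

```text
[-22.248  -5.801  -0.075  -1.394] F [-0.4  0.4 -0.6] w 45.3 t 17.45
```

View pics/c6.png

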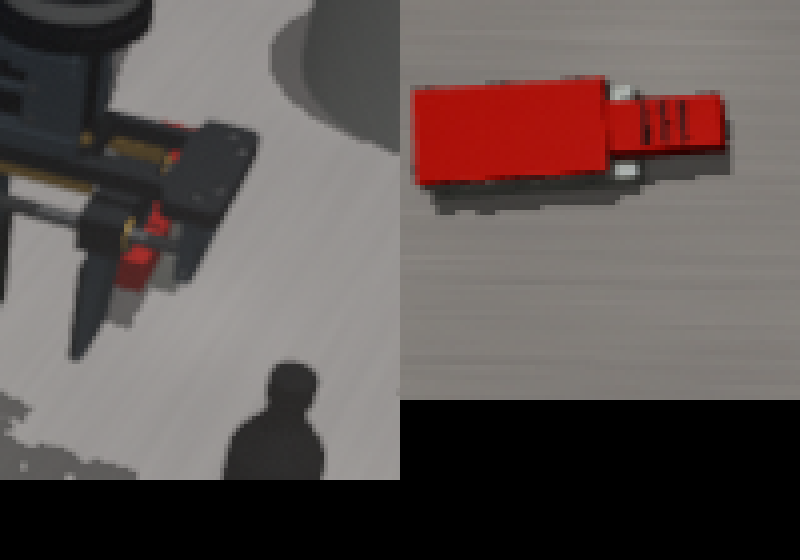

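Red is home, with the handle at (668,124) against the roof. Yellow is next: the red grasp point plus one 70 mm pitch gives (590.6, -204.8).

Emit:
step_arm --plan '[[[-6, -1.5, 0, -0.18, 0.5], [-12, -3.1, 0, -0.36, 0.5], [-18, -4.7, 0, -0.54, 0.5], [-22.42, -5.76, 0, -0.72, 0.5], [-22.42, -5.76, 0, -0.9, 0.5], [-22.42, -5.76, 0, -1.08, 0.5], [-22.42, -5.76, 0, -1.26, 0.5], [-22.42, -5.76, 0, -1.394, 0.5], [-22.42, -5.76, 0, -1.394, 0.5], [-22.42, -5.76, 0, -1.394, 0.5]]]'

```text
time_s: 18.8
ee_pos: [591.5, -201.8, 144.2]
ee_rot: [180.0, 0.0, 175.3]
force: [-0.1, 0.7, 0.6]
gripper_width: 45.6
gripper_force: 0.0
```

```bash
python3 go.py 590.6 -204.8 53 175.2
```

```text
[ 6.900e-02 -3.020e-01  9.124e+00  2.000e-03] F [-0.1  0.7  0.6] w 45.6 t 18.8
```

Emit:
step_arm --plan '[[[0.06, -0.3, 3, 0, 0.5], [0.06, -0.3, 6, 0, 0.5], [0.06, -0.3, 8, 0, 0.5], [0.06, -0.3, 8.9, 0, 0.5], [0.06, -0.3, 9.12, 0, 0.5], [0.06, -0.3, 9.12, 0, 0.1], [0.06, -0.3, 9.12, 0, 0.1], [0.06, -0.3, 9.12, 0, 0.1], [0.06, -0.3, 9.12, 0, 0.1]]]' --newtons 5

```text
time_s: 19.92
ee_pos: [590.7, -205.6, 53.7]
ee_rot: [180.0, 0.1, 175.4]
force: [-0.1, 2.0, 1.5]
gripper_width: 18.0
gripper_force: 5.0
```

Emit:
step_arm --plan '[[[0, 0, 0, 0, 0], [0, 0, 0, 0, 0], [0, 0, 0, 0, 0], [0, 0, -0.3, 0, 0], [0, 0, -0.6, 0, 0], [0, 0, -1, 0, 0], [0, 0, -1.5, 0, 0], [0, 0, -2, 0, 0], [0, 0, -2.6, 0, 0], [0, 0, -3.3, 0, 0], [0, 0, -4.2, 0, 0], [0, 0, -5.5, 0, 0], [0, 0, -7.5, 0, 0], [0, 0, -9.5, 0, 0], [0, 0, -9.5, 0, 0]]]' --newtons 60

```text
time_s: 21.8
ee_pos: [591.7, -206.5, 150.7]
ee_rot: [-179.9, 0.3, 175.4]
force: [0.3, -0.0, -1.0]
gripper_width: 17.4
gripper_force: 60.0
```

```bash
python3 go.py 473 25 60 90
python3 - <<'E'
from h import *
s=grab_frame("scene")
cv2.imwrite("pics/c7.png",cv2.resize(s[160:380,170:390],None,fx=2.7,fy=2.7,interpolation=3))
E
```

```text
[13.705 22.116  9.072  1.49 ] F [ 0.3 -0.  -1. ] w 17.4 t 21.8
```

View pics/c7.png

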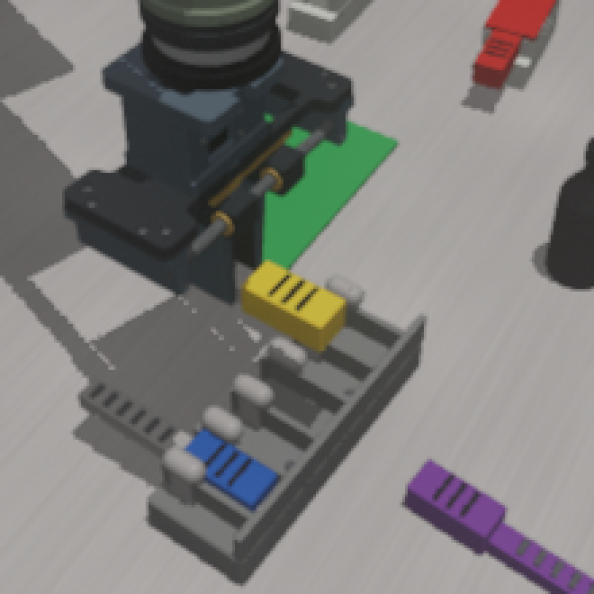

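Yellow is out and level, handle at (295,300). Blue is still clipped and red is stowed. I lay yellow on the board.

Emit:
step_arm --plan '[[[3, 4.8, 0, 0.18, 0], [6, 9.7, 0, 0.36, 0], [9, 14.5, 0, 0.54, 0], [12, 19.4, 1, 0.72, 0], [13.7, 22.12, 3, 0.9, 0], [13.7, 22.12, 4, 1.08, 0], [13.7, 22.12, 5, 1.26, 0], [13.7, 22.12, 7, 1.44, 0], [13.7, 22.12, 9.07, 1.49, 0], [13.7, 22.12, 9.5, 1.49, 0], [13.7, 22.12, 9.5, 1.49, 0]]]'

```text
time_s: 23.22
ee_pos: [471.6, 25.7, 52.9]
ee_rot: [-180.0, 0.0, 90.0]
force: [0.5, 0.0, -0.4]
gripper_width: 17.6
gripper_force: 60.0
```

```bash
python3 go.py 473 25 29.7 90
```

```text
[-7.000e-02  1.410e-01  2.318e+00  1.000e-03] F [ 0.5  0.  -0.4] w 17.6 t 23.23
```

Emit:
step_arm --plan '[[[0, 0, 1, 0, 0], [0, 0, 1.8, 0, 0], [0, 0, 2.2, 0, 0], [0, 0, 2.35, 0, 0], [0, 0, 2.35, 0, 0]]]'

```text
time_s: 23.85
ee_pos: [471.7, 25.8, 29.7]
ee_rot: [180.0, 0.0, 90.0]
force: [-0.6, 0.8, 0.9]
gripper_width: 17.6
gripper_force: 60.0
```

Emit:
step_arm --plan '[[[0, 0, 0, 0, 0.5], [0, 0, 0, 0, 0.5], [0, 0, 0, 0, 0.5], [0, 0, 0, 0, 0.5], [0, 0, -3, 0, 0.6], [0, 0, -5, 0, 0.6], [-2.5, 0, -5, 0, 0.6], [-5.5, 0, -5, 0, 0.6], [-5.5, 0, -5, 0, 0.6], [-5.5, 0, -5, 0, 0.6]]]'

```text
time_s: 25.1
ee_pos: [471.6, -28.8, 79.4]
ee_rot: [-180.0, -0.0, 90.0]
force: [0.1, -0.1, 0.3]
gripper_width: 54.5
gripper_force: 0.0
```

```bash
python3 go.py 471.7 -30 29.9 90;python3 - <<'E'
from h import *
s=grab_frame("scene");t=grab_frame("top")
o=np.zeros((560,800,3),np.uint8)
o[:,:400]=cv2.resize(s[160:300,200:300],None,fx=4,fy=4,interpolation=3)
o[:440,400:800]=cv2.resize(t[180:290,240:340],None,fx=4,fy=4,interpolation=3)
cv2.imwrite("pics/c8.png",o)
E
```

```text
[-0.115  0.013  4.954 -0.   ] F [ 0.1 -0.1  0.3] w 54.5 t 25.1
```

View pics/c8.png

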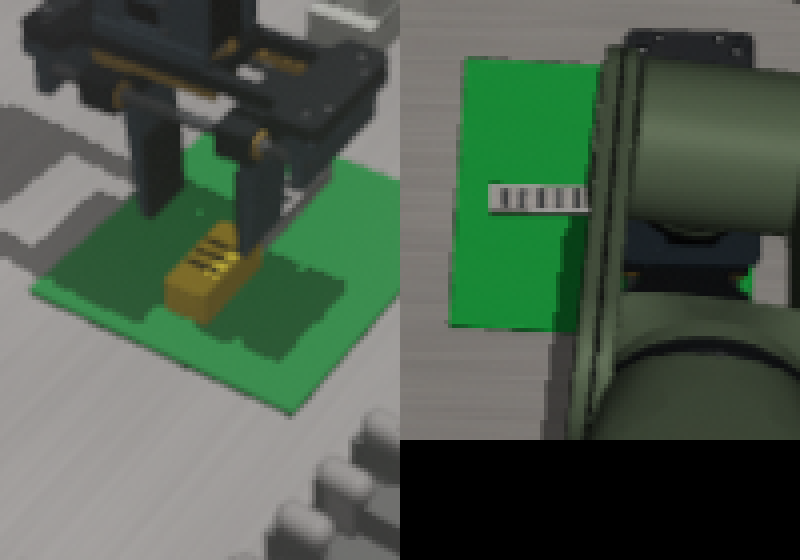

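Yellow lies flat, handle at (210,270) below the fingers, the same as red did.

Emit:
step_arm --plan '[[[-0.1, 0, 2.5, 0, 0.6], [-0.1, 0, 4, 0, 0.6], [-0.1, 0, 4.8, 0, 0.6], [-0.1, 0, 4.95, 0, 0.6], [-0.1, 0, 4.95, 0, 0.15], [-0.1, 0, 4.95, 0, 0.15], [-0.1, 0, 4.95, 0, 0.15], [-0.1, 0, 4.95, 0, 0.15], [-0.1, 0, 4.95, 0, 0.15], [-0.1, 0, 4, 0, 0.15], [-0.1, 0, 1.5, 0, 0.15], [-0.1, 0, 0, 0, 0.15], [-0.1, 0, 0, 0, 0.15]]]' --newtons 45

```text
time_s: 26.82
ee_pos: [472.4, -30.3, 80.6]
ee_rot: [179.8, 0.0, 90.0]
force: [-0.1, -0.4, -1.0]
gripper_width: 27.8
gripper_force: 45.0
```

```bash
python3 go.py 412.5 87.5 80 90
```

```text
[11.783 -5.991  0.063 -0.   ] F [-0.1 -0.4 -1. ] w 27.8 t 26.82
```

Emit:
step_arm --plan '[[[4, -2, 0, 0, 0.15], [8, -4, 0, 0, 0.15], [11, -5.6, 0, 0, 0.15], [11.78, -5.99, 0, 0, 0.15], [11.78, -5.99, 1, 0, 0.15], [11.78, -5.99, 2.2, 0, 0.15], [11.78, -5.99, 2.45, 0, 0.15], [11.78, -5.99, 2.45, 0, 0.15], [11.78, -5.99, 2.45, 0, 0.15]]]'

```text
time_s: 27.95
ee_pos: [412.1, 87.3, 55.1]
ee_rot: [180.0, 0.0, 90.0]
force: [-0.1, -0.1, -1.4]
gripper_width: 27.9
gripper_force: 45.0
```

```bash
python3 go.py 412.5 87.5 55.8 90;  python3 - <<'E'
from h import *
s=grab_frame("scene");t=grab_frame("top")
o=np.zeros((560,800,3),np.uint8)
o[:480,:400]=cv2.resize(s[110:230,260:360],None,fx=4,fy=4,interpolation=3)
o[:360,400:800]=cv2.resize(t[222:294,165:245],None,fx=5,fy=5,interpolation=3)
cv2.imwrite("pics/c9.png",o)
E
```

```text
[ 0.018  0.037 -0.069 -0.001] F [-0.1 -0.1 -1.4] w 27.9 t 27.95
```

View pics/c9.png

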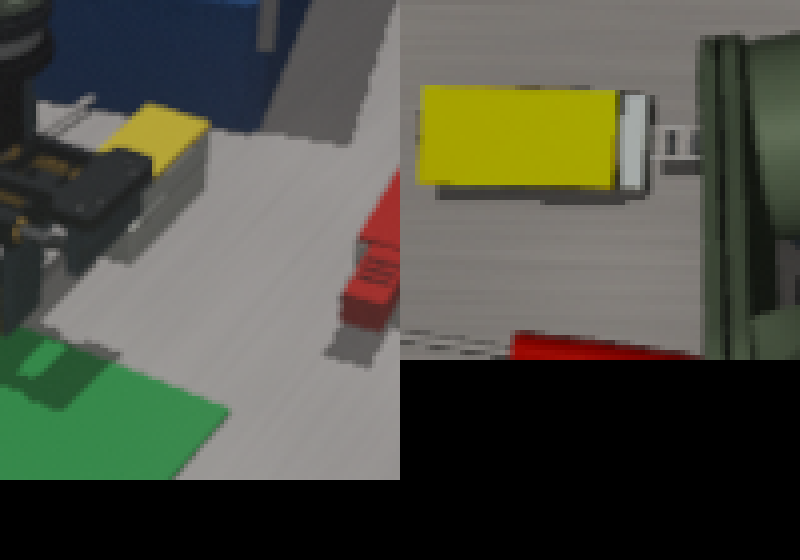

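The bar (680,142) lines up with the roof axis from (420,135) to (615,139). I check the lateral offset numerically.

Run:
```python
from h import *
P=lambda u,v,z:px2w('top',165+(u-400)/5-.4,222+v/5-.4,z)[:2]
a,b=P(420,135,56),P(615,139,56);c=P(680,142,45.5)
d=(b-a)/np.linalg.norm(b-a)
for q in(c,P(634,143,30)):
    r=q-b;print(q,d,"along",r@d,"+x off",-(r[0]*d[1]-r[1]*d[0]))
```

```text
[412.75617385 195.64234932] [ 0.00543369 -0.99998524] along 31.911821366658373 +x off -0.5563990260978968
[412.03795961 221.34326609] [ 0.00543369 -0.99998524] along 6.207381454443831 +x off -1.134951747114529
```

Aligned within 1 mm. I insert, starting 0.7 mm higher.

Emit:
step_arm --plan '[[[0, 0, -0.07, 0, 0.15], [1, 0, -0.07, 0, 0.15], [2, 0, -0.07, 0, 0.15], [3, 0, -0.07, 0, 0.15], [4, 0, -0.07, 0, 0.15], [4.5, 0, -0.07, 0, 0.15], [4.5, 0, -0.07, 0, 0.15]]]'

```text
time_s: 28.92
ee_pos: [411.7, 132.9, 55.7]
ee_rot: [-180.0, 0.0, 90.1]
force: [-0.4, 0.4, -1.4]
gripper_width: 27.7
gripper_force: 45.0
```

Emit:
step_arm --plan '[[[1.2, 0.05, 0, 0, 0.15], [2.4, 0.05, 0, 0, 0.15], [3.6, 0.05, 0, 0, 0.15], [4.6, 0.05, 0, 0, 0.15], [5.2, 0.05, 0, 0, 0.15], [5.5, 0.05, 0, 0, 0.15], [5.7, 0.05, 0, 0, 0.15], [5.7, 0.05, 0, 0, 0.15]]]'

```text
time_s: 29.92
ee_pos: [412.3, 189.5, 55.7]
ee_rot: [-180.0, 0.0, 90.0]
force: [-0.6, -0.1, -0.7]
gripper_width: 27.4
gripper_force: 45.0
```

Emit:
step_arm --plan '[[[0.2, 0, 0, 0, 0.15], [0.4, 0, 0, 0, 0.15], [0.6, 0, 0, 0, 0.15], [0.8, 0, 0, 0, 0.15], [0.8, 0, 0, 0, 0.15]]]'

```text
time_s: 30.55
ee_pos: [412.3, 195.0, 55.8]
ee_rot: [-180.0, 0.3, 90.2]
force: [2.9, -12.9, 3.7]
gripper_width: 27.8
gripper_force: 45.0
```

Emit:
step_arm --plan '[[[-0.2, 0, 0.06, 0, 0.15], [-0.2, 0, 0.13, 0, 0.15], [-0.05, 0, 0.13, 0, 0.15], [-0.05, 0, 0.13, 0, 0.15], [-0.05, 0, 0.13, 0, 0.15]]]'

```text
time_s: 31.18
ee_pos: [412.2, 195.0, 54.5]
ee_rot: [-180.0, 0.2, 90.1]
force: [2.6, -13.5, 3.1]
gripper_width: 27.9
gripper_force: 45.0
```

Emit:
step_arm --plan '[[[0, 0, 0, 0, 0.5], [0, 0, 0, 0, 0.5], [0, 0, 0, 0, 0.5], [0, 0, 0, 0, 0.5], [0, 0, -2, 0, 0.5], [0, 0, -5, 0, 0.5], [0, 0, -9, 0, 0.5], [-5, 0, -10, 0, 0.5], [-11, 0, -10, 0, 0.5], [-17, 0, -10, 0, 0.5], [-23, 0, -10, 0, 0.5], [-23, 0, -10, 0, 0.5], [-23, 0, -10, 0, 0.5]]]'

```text
time_s: 32.8
ee_pos: [412.2, -32.7, 154.4]
ee_rot: [-180.0, -0.0, 89.9]
force: [0.0, 0.1, 0.4]
gripper_width: 45.7
gripper_force: 0.0
```

Run:
```python
from h import *
s=grab_frame("scene");t=grab_frame("top")
o=np.zeros((600,800,3),np.uint8)
o[:315,:420]=cv2.resize(s,(420,315))
o[315:555,:420]=cv2.resize(t[140:220,325:425],(300,240))[:, :].copy() if 0 else cv2.resize(t[140:220,325:465],(420,240))
o[:560,420:780]=cv2.resize(t[150:290,155:245],(360,560),interpolation=3)
cv2.imwrite("pics/c10.png",o)
```

```text
(no output)
```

View pics/c10.png

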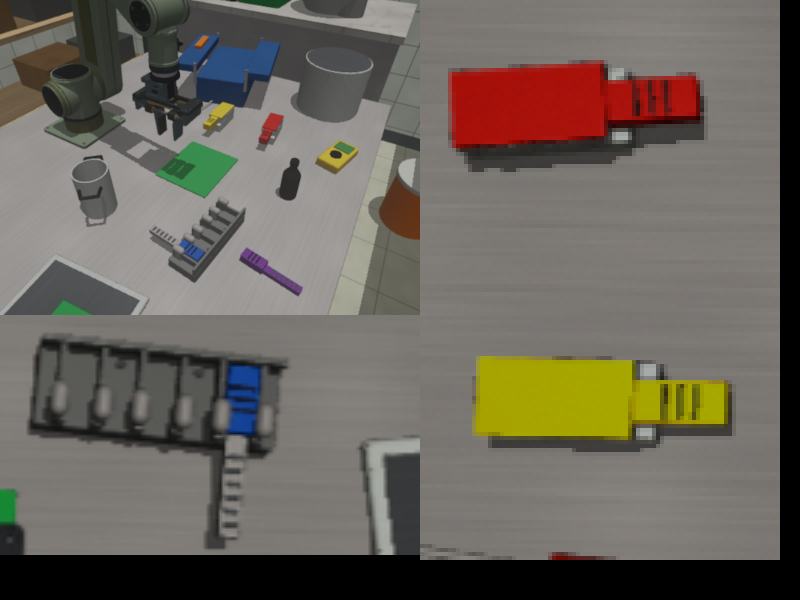

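Both inserts are home: the red handle is at (650,98) and the yellow at (682,402), each against its roof. Blue is still clipped at (243,400), and the bystanders are where they were.

```bash
python3 -c "
from workcell import *
print(job_done())"
```

```text
the job is handed in; nothing more can be done
None
```

The red and yellow inserts are fully home in their own guards with handles out, the blue one is still clipped in the strip, no bystander was disturbed, and the job was handed in at about 33 s.

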